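Raise the splash wings and start the tabletop pottery wheel

TASK

Push both hinged splash wings of the tabletop wheel up until they stand upright, pressing no key before that. Then, on the sloping console, press the round key, then the plus-shaped key, and last the long bar key, holding this one down for about a second; press each one gently but fully down, on its own, and let it up before the next. Leave the square key alone, and do not disturb the bowl on the wheel, the tub, jar, mug, brush and wooden rib on the table.

Things in the scene. Friction and masses are not known exactly. Their poses are not given: they have to be found in the camera images.
- tray: tabletop wheel unit: a 190 x 190 x 16 mm grey tray fixed to the table with a round aluminium wheelhead (128 mm across, top 50 mm up) in its middle; a fixed white wall 110 mm high on its far side, a low lip (36 mm) on its near side and a hinged white splash wing on its left and on its right. Origin: centre of the underside; x points away from the robot, to the fixed wall, y to its left wing.
- wing_left (a joint): angle of the left splash wing (rad) about a stiff hinge along the tray's +y edge: 0 = lying flat outwards, 1.57 = standing upright against its stop. It stays where it is left and starts partly raised. The wing is a flat white panel, 160 mm long along the hinge, reaching 92 mm from the hinge axis, 8 mm thick.
- wing_left_edge (a point): middle of the free edge of the left wing (in mid-thickness, 92 mm from the hinge axis); its x axis lies along the hinge, its z axis is the normal of the panel
- wing_left_hinge (a point): middle of the hinge axis of the left wing, 22 mm above the table, at the tray's +y edge (95 mm from the tray's centre)
- wing_right (a joint): angle of the right splash wing (rad) about a stiff hinge along the tray's -y edge: 0 = lying flat outwards, 1.57 = standing upright against its stop. It stays where it is left and starts partly raised. The wing is a flat white panel, 160 mm long along the hinge, reaching 92 mm from the hinge axis, 8 mm thick.
- wing_right_edge (a point): middle of the free edge of the right wing (in mid-thickness, 92 mm from the hinge axis); its x axis lies along the hinge, its z axis is the normal of the panel
- wing_right_hinge (a point): middle of the hinge axis of the right wing, 22 mm above the table, at the tray's -y edge (95 mm from the tray's centre)
- console: key console fixed to the table: a dark base 115 x 272 x 12 mm that carries four black key modules side by side (64 mm apart along its y, in an order that changes). The module faces slope up away from the robot by 30 degrees (0.524 rad). Origin: centre of the underside; x points away from the robot.
- module_round: key module with the round key: black, 60 mm wide, 92 mm long along its sloping face; origin on the console's base, x away from the robot; the middle of its face lies 45 mm above the origin
- key_round_top (a point): centre of the top of the round key's cap; z axis: out of the sloping face; y axis: along the row of keys. The white cap is a disc 42 mm across and stands 16 mm proud of the face. It travels 7 mm straight into the face; its spring takes 1.5 N at the start and 5 N when fully down, and brings it up again
- module_square: key module with the square key: black, 60 mm wide, 92 mm long along its sloping face; origin on the console's base, x away from the robot; the middle of its face lies 45 mm above the origin
- key_square_top (a point): centre of the top of the square key's cap; z axis: out of the sloping face; y axis: along the row of keys. The white cap is a square of 37 x 37 mm and stands 16 mm proud of the face. It travels 7 mm straight into the face; its spring takes 1.5 N at the start and 5 N when fully down, and brings it up again
- module_plus: key module with the plus key: black, 60 mm wide, 92 mm long along its sloping face; origin on the console's base, x away from the robot; the middle of its face lies 45 mm above the origin
- key_plus_top (a point): centre of the top of the plus key's cap; z axis: out of the sloping face; y axis: along the row of keys. The white cap is a plus sign with arms 17 mm wide, 48 mm over all and stands 16 mm proud of the face. It travels 7 mm straight into the face; its spring takes 1.5 N at the start and 5 N when fully down, and brings it up again
- module_bar: key module with the bar key: black, 60 mm wide, 92 mm long along its sloping face; origin on the console's base, x away from the robot; the middle of its face lies 45 mm above the origin
- key_bar_top (a point): centre of the top of the bar key's cap; z axis: out of the sloping face; y axis: along the row of keys. The white cap is a bar 52 mm long (along the row) and 18 mm wide and stands 16 mm proud of the face. It travels 7 mm straight into the face; its spring takes 1.5 N at the start and 5 N when fully down, and brings it up again
- bowl: loose terracotta bowl, 96 mm across, 55 mm high, standing in the middle of the wheelhead; origin: centre of its foot
- jar: loose white glaze jar, 66 mm across, 85 mm high, standing behind, between the tray and the console; origin: centre of its underside
- tub: loose white plastic tub, 110 mm across, 85 mm high, behind the tray; origin: centre of its underside
- rib: loose flat wooden rib, 90 x 50 x 10 mm, lying on the table nearer the robot; origin: centre of its underside
- mug: loose blue mug, 80 mm across, 90 mm high, behind the console; origin: centre of its underside
- brush: loose brush, 190 mm long, lying on the table behind the console; origin: its middle, x along it
Things that resemble listed ones, but are neither listed nor needed, are in the scene too. What is shaped like the bowl but green or turquoise is not meant.

How it is judged:
By the outcome, as a careful person would: the job done as asked, in the order asked, and still so for the second after the job is handed in, with the robot touching nothing.
It also fails if it takes over 62 s, if anything falls off the work surface, if the arm or the gripper's body presses on something with over 40 N, if the wrist force passes 120 N, or if a joint passes its speed limit or range.

ROBOT

A 6-joint arm with a two-finger parallel gripper is mounted at the origin on the work surface. World frame = base frame: x ahead of the robot, y to its left, z up, the work surface at z = 0. Lengths are in mm, angles in rad, forces in N, time in s.
With the tool pointing down it reaches from about 250 to 800 mm from the base axis. Payload 3.9 kg.
Tool frame: the origin (TCP) lies at the centre of the arm's flange, where the gripper is bolted on; the fingertips stand 173 mm ahead of it and the grasp point (between the pads) lies 155 mm ahead of it; z points along the fingers, y is the line along which they close (so a half turn about z gives the same grasp; the last joint's range is limited). The gripper opens to 85 mm and grips with 20 to 120 N. Pads are 22 mm wide; open, the fingers measure 114 mm over their backs; the gripper's body (76 mm by 85 mm) begins 54 mm behind the grasp point. The pads swing forward as they close: fully open they stand 13 mm farther back than shut.
Start: joints at [1.306, 0.26, -0.138, 1.173, 0, 1.571], TCP at [137.397, 506.693, 404.704] pointing down, gripper open.
Joint ranges: [-2.78, 2.78], [-0.83, 1.72], [-1.28, 1.37], [-1.9, 2.12], [-1.57, 1.48], [-3.14, 3.14]. Speed limits (rad/s): [2.57, 2.57, 3.14, 3.14, 3.14, 3.14].

INTERFACE

Orientations are given as a 3x3 rotation matrix whose columns are the frame's x, y, z axes.
In Python, from station import sense, snapshot, get_calibration, job_done, look_for gives the robot as it stands.
- The arm moves only by the shell command python3 -m handwheel 'ROWS' [OPENING]. ROWS is JSON, a list of rows, each an object with "linear": the shift along the tool's x, y, z in m, a list of three; "yaw": the turn about the tool's z in degrees. A call has 1 to 10 rows; each row is the pose to reach, as a shift and turn from the pose commanded when the call began, along the tool's axes at that moment; what a row does not reach only later rows make up. A row lasts 1/10 s, in which the tool goes at most 50 mm and 8.59 degrees, less where a joint would pass 70% of its speed; a pose out of reach is approached as far as the arm can. A call with a gripper value outside its range is refused whole. OPENING is the opening, from 0 (shut) to 1 (fully open), set as the call begins (- or left out, the last holds). The fingers move at their own pace and stop on an object; the grip force is fixed at half the most. Time passes only in rows, so rows that repeat a pose let the fingers close. It gives the time, the measured TCP pose, the force, the opening and the grip force at its end, in the units of the state.
- sense(): the state, without advancing time (a new reading comes with each control period).
- snapshot(name): name is "scene" or "top" or "wrist"; returns the picture (420x560x3 uint8, red, green, blue); there is no depth.
- get_calibration(name): a dict with "vfov" (degrees; the focal length in pixels is half the picture's height over the tangent of half this angle, whatever the lens; pixels are square), "cx", "cy" (the principal point, pixels), "rvec" (rotation vector, rad) and "tvec" (3), from world to camera coordinates, as OpenCV has them. Camera axes: x right, y down, z forward; pixel columns grow to the right and rows downward; lengths in mm; the calibration is good to about 2 mm. A picture is of the moment at which its call begins: read the wrist's pose just before it. get_calibration takes no time and is no camera call; for the wrist camera it gives the pose at the moment of the call.
- job_done(): hands the job in; it is judged then, once.
Trained networks look in the newest picture that a camera, given by its name, has taken for a name from the list of things; names that differ only in an ending like _2 or _b are one class to them, and where a whole thing is asked for, a point or a joint stands for the part that bears it (a point fixed in the world has none). Each returns a list of dicts, best first, with "p" (0 to 1); they miss things now and then, are a little off and sometimes report something else, mostly with a low value. They report only what shows in the picture. A call takes as long as a camera call. They do not tell look-alikes from the thing itself.
- look_for(camera, thing): "box" ([left, top, right, bottom] in pixels, round what is visible of it).
The state is a dict: "time": time; "joints": joint angles; "joint_velocities": joint speeds; "effort": joint torques, N m; "eef_pos": TCP position; "tcp_rot": TCP orientation; "wrist_force": force on the tool from outside, world axes, zero at the start; "wrist_torque": the same for the moment, N m; "grip_width": finger opening in mm; "grip_force": force on a finger pad.
Only numpy, scipy, OpenCV 4.12 (cv2) and the standard library are available. Lean on these libraries where they do the work, as an engineer would, in place of code of your own. Each camera call takes 0.05 s, during which the arm holds its last target. There are 200 camera calls.

## Working session

There is one attempt and no reset: what is moved stays moved. The work goes in short steps, Python scripts to look and compute and a shell command to move; the robot and the scene stay as the last step left them, time stands still between calls to the robot, and variables do not carry over. Pictures are saved under pics/ and viewed, at most 10 in all, crops included, and the job is handed in when it is done.

```bash
mkdir -p pics; ls
python3 - <<'E'
from station import *
import cv2,numpy as np
s=sense();print(s['time'],s['eef_pos'],s['tcp_rot'],s['wrist_force'],s['grip_width'])
for c in ('scene','top'):
    im=snapshot(c);cv2.imwrite(f'pics/{c}0.png',im[:,:,::-1]);k=get_calibration(c);print(c,k)
    for t in ['tray','wing_left','wing_right','console','module_round','module_plus','module_bar','module_square','key_round_top','bowl']:
        print(t,[(np.round(d['box']).tolist(),round(d['p'],2)) for d in look_for(c,t)[:2]])
E
```

```text
pics
0.0 [137.28321619 506.36779868 403.83972094] [[-9.65156401e-01  2.61673148e-01 -5.34440393e-04]
 [ 2.61673694e-01  9.65154441e-01 -1.94489563e-03]
 [ 6.89055727e-06 -2.01697746e-03 -9.99997966e-01]] [-0.07294175 -0.04860684 -1.010733  ] 85.36384993781442
scene {'vfov': 46.42960328806277, 'cx': 289.44556174805314, 'cy': 201.29003765336003, 'rvec': array([ 2.2649126 ,  0.65184417, -0.26397474]), 'tvec': array([-449.12156283, -132.70567628, 1612.49545701])}
tray [([180.0, 203.0, 310.0, 318.0], 0.86)]
wing_left [([252.0, 204.0, 311.0, 248.0], 0.81)]
wing_right [([181.0, 278.0, 255.0, 317.0], 0.96), ([302.0, 258.0, 346.0, 320.0], 0.6)]
console [([314.0, 136.0, 366.0, 201.0], 0.58)]
module_round [([323.0, 169.0, 350.0, 190.0], 0.95)]
module_plus [([323.0, 156.0, 353.0, 171.0], 0.59), ([181.0, 278.0, 254.0, 315.0], 0.45)]
module_bar [([330.0, 144.0, 359.0, 153.0], 0.63)]
module_square [([332.0, 132.0, 362.0, 153.0], 0.75), ([355.0, 211.0, 417.0, 231.0], 0.25)]
key_round_top [([323.0, 165.0, 340.0, 186.0], 0.55)]
bowl [([174.0, 202.0, 210.0, 234.0], 0.84), ([154.0, 235.0, 188.0, 275.0], 0.82)]
top {'vfov': 47.46420820651599, 'cx': 283.4743045176303, 'cy': 201.24582984852594, 'rvec': array([ 2.12650007, -2.16202827,  0.1262302 ]), 'tvec': array([  24.41451617,  546.22796254, 1400.90137416])}
tray [([296.0, 170.0, 416.0, 242.0], 0.57)]
wing_left [([296.0, 174.0, 329.0, 233.0], 0.62)]
wing_right [([389.0, 178.0, 416.0, 235.0], 0.64)]
console [([150.0, 182.0, 247.0, 238.0], 0.9)]
module_round [([210.0, 176.0, 240.0, 214.0], 0.76)]
module_plus [([193.0, 185.0, 214.0, 216.0], 0.72), ([297.0, 171.0, 420.0, 240.0], 0.17)]
module_bar [([168.0, 191.0, 198.0, 226.0], 0.94)]
module_square [([148.0, 193.0, 176.0, 231.0], 0.59)]
key_round_top [([220.0, 190.0, 231.0, 204.0], 0.59), ([300.0, 177.0, 329.0, 230.0], 0.39)]
bowl [([328.0, 267.0, 360.0, 296.0], 0.91), ([371.0, 254.0, 409.0, 284.0], 0.75)]
```

Run:
```python
import cv2
a=cv2.imread('pics/top0.png');cv2.imwrite('pics/topc.png',cv2.resize(a[130:310,130:430],None,fx=2.6,fy=2.6,interpolation=cv2.INTER_CUBIC))
a=cv2.imread('pics/scene0.png');cv2.imwrite('pics/scc.png',cv2.resize(a[110:340,140:440],None,fx=2.6,fy=2.6,interpolation=cv2.INTER_CUBIC))
```

```text
(no output)
```

View pics/topc.png

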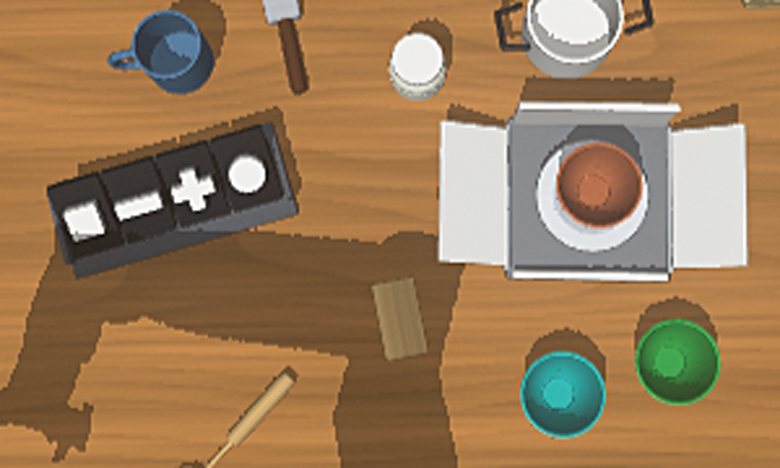

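View pics/scc.png

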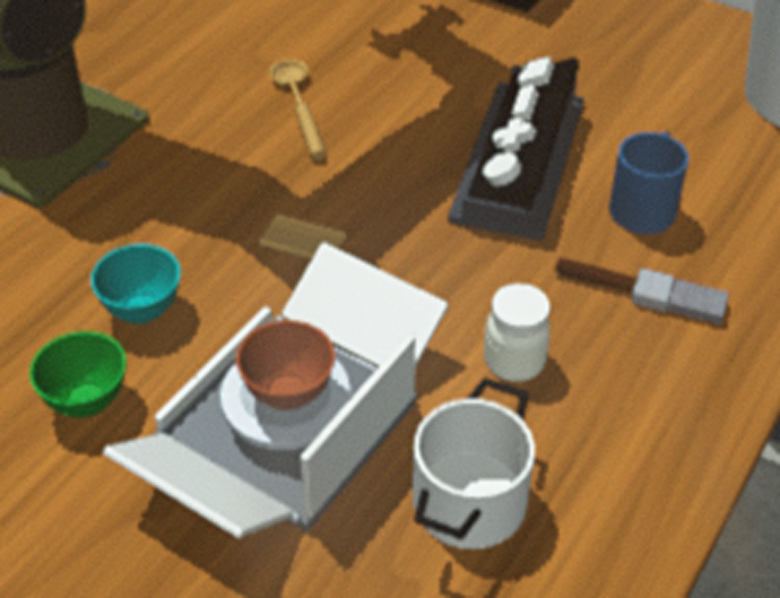

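The top view shows the wings splayed to crop columns 440 and 745, and the keys from left to right are square, bar, plus, round at crop (84,222), (138,204), (193,190), (247,175). The scene view shows both wings about 0.3 rad or more up, with the bowl on the wheel. Next I fit the poses.

```bash
cat > h.py <<'E'
import numpy as np,cv2
from station import *
def proj(c,P):
    k=get_calibration(c);f=210/np.tan(np.radians(k['vfov']/2))
    K=np.array([[f,0,k['cx']],[0,f,k['cy']],[0,0,1.]])
    return cv2.projectPoints(np.array(P,float).reshape(-1,3),k['rvec'],k['tvec'],K,None)[0][:,0]
def W(P,x,y,t):
    P=np.array(P,float);c,s=np.cos(t),np.sin(t)
    return np.c_[x+c*P[:,0]-s*P[:,1],y+s*P[:,0]+c*P[:,1],P[:,2]]
E
python3 - <<'E'
from h import *
from scipy.optimize import least_squares as LS
T=lambda a:np.array(a,float)/2.6+130
S=lambda a:np.array(a,float)/2.6+[140,110]
def ed(s,a):
    y=95+92*np.cos(a)-4*np.sin(a);z=22+92*np.sin(a)+4*np.cos(a)
    return [[80,s*y,z],[-80,s*y,z]]
tm=T([[440,122],[440,262],[745,125],[747,264],[507,277],[670,280]])
sm=S([[445,303],[322,244],[240,533],[106,450],])
def r(p):
    x,y,t,a,b=p
    E=ed(1,a)+ed(-1,b)
    return np.r_[(proj('top',W(E+[[-95,95,8],[-95,-95,8]],x,y,t))-tm).ravel(),(proj('scene',W(E,x,y,t))-sm).ravel()]
o=LS(r,[450,-150,0,.4,.4],x_scale=[100,100,.1,.1,.1]);print(o.x.round(3));print(o.fun.round(1))
tk=T([[247,175],[193,190],[138,204],[84,222]]);sk=S([[502,167],[514,132],[525,102],[537,70]])
def q(p):
    P=W([[0,-96+64*i,p[3]] for i in range(4)],*p[:3])
    return np.r_[(proj('top',P)-tk).ravel(),(proj('scene',P)-sk).ravel()]
o=LS(q,[450,200,0,70],x_scale=[100,100,.1,30]);print(o.x.round(3));print(o.fun.round(1))
print(W([[0,-96+64*i,o.x[3]] for i in range(4)],*o.x[:3]).round(1))
E
```

```text
[ 5.31983e+02 -2.05103e+02 -2.70000e-02  4.63000e-01  6.49000e-01]
[-0.4 -0.7 -0.8 -0.7 -0.8 -1.8 -0.2 -0.6 -0.3  0.2 -0.2 -0.3 -0.1  0.2
 -1.2 -0.4 -0.6  0.  -2.2 -0.4]
[5.35719e+02 2.82370e+02 2.65000e-01 6.50990e+01]
[-0.6 -1.1 -0.7 -0.9 -0.4 -0.3 -0.6 -1.2 -1.2 -0.  -1.1  0.5 -0.9 -0.2
 -1.3  0.6]
[[560.8 189.7  65.1]
 [544.1 251.5  65.1]
 [527.3 313.3  65.1]
 [510.6 375.   65.1]]
```

```bash
python3 -m handwheel '[{"linear":[-0.26,-0.187,0.05],"yaw":76.3},{"linear":[-0.26,-0.187,0.05],"yaw":76.3},{"linear":[-0.26,-0.187,0.05],"yaw":76.3},{"linear":[-0.26,-0.187,0.05],"yaw":76.3},{"linear":[-0.51,-0.374,0.08],"yaw":76.3},{"linear":[-0.51,-0.374,0.08],"yaw":76.3},{"linear":[-0.51,-0.374,0.08],"yaw":76.3},{"linear":[-0.51,-0.374,0.08],"yaw":76.3},{"linear":[-0.51,-0.374,0.08],"yaw":76.3},{"linear":[-0.51,-0.374,0.08],"yaw":76.3}]' 0
python3 - <<'E'
from h import *
s=sense();print(s['joints'],s['tcp_rot'].round(3))
E
```

```text
time: 2.1
eef_pos: [447.9, 117.6, 340.2]
tcp_rot: [[0.028, 1.0, 0.001], [1.0, -0.028, 0.0], [0.0, 0.001, -1.0]]
wrist_force: [0.4, 1.3, 0.0]
grip_width: 0.2
grip_force: 0.0
[ 2.56754595e-01  1.94409779e-01 -4.01943219e-01  9.73471866e-01
  2.33183061e-04  1.85557428e+00] [[ 0.028  1.     0.001]
 [ 1.    -0.028  0.   ]
 [ 0.     0.001 -1.   ]]
```

```bash
python3 -m handwheel '[{"linear":[-0.1,0.09,0.04],"yaw":0},{"linear":[-0.105,0.092,0.08],"yaw":0},{"linear":[-0.105,0.092,0.12],"yaw":0},{"linear":[-0.105,0.092,0.145],"yaw":0},{"linear":[-0.105,0.092,0.145],"yaw":0},{"linear":[-0.105,0.092,0.145],"yaw":0}]'
python3 - <<'E'
from h import *
im=snapshot('top');a=im[130:270,250:450];b=snapshot('scene')[170:330,170:370]
cv2.imwrite('pics/p1.png',cv2.resize(np.vstack([a,b]),None,fx=2,fy=2,interpolation=cv2.INTER_CUBIC)[:,:,::-1])
E
```

```text
time: 2.7
eef_pos: [535.1, 11.8, 193.2]
tcp_rot: [[0.027, 1.0, -0.005], [1.0, -0.027, 0.0], [0.0, -0.005, -1.0]]
wrist_force: [-0.8, 0.3, 0.0]
grip_width: 0.1
grip_force: 0.0
```

View pics/p1.png

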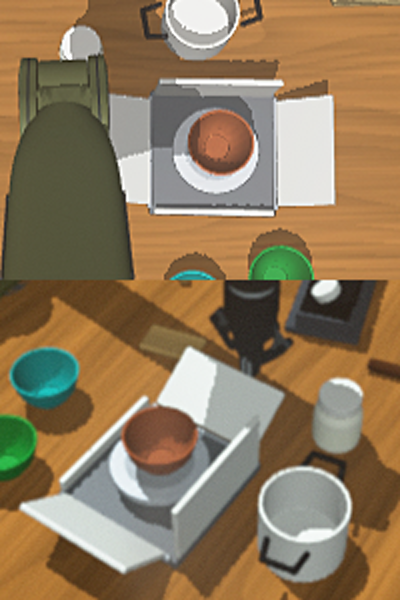

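The finger stands just outside the left wing's edge and the bowl and jar are clear. I push along the wing's arc, half of it first.

```bash
python3 -m handwheel '[{"linear":[-0.015,0,0],"yaw":0},{"linear":[-0.025,0,0],"yaw":0},{"linear":[-0.032,0,-0.009],"yaw":0},{"linear":[-0.040,0,-0.018],"yaw":0},{"linear":[-0.048,0,-0.026],"yaw":0},{"linear":[-0.056,0,-0.034],"yaw":0},{"linear":[-0.056,0,-0.034],"yaw":0}]'
python3 - <<'E'
from h import *
snapshot('scene');snapshot('top')
for c in('scene','top'):print(look_for(c,'wing_left')[:2])
E
```

```text
time: 3.5
eef_pos: [535.4, -45.3, 230.8]
tcp_rot: [[0.027, 1.0, 0.003], [1.0, -0.027, -0.002], [-0.002, 0.003, -1.0]]
wrist_force: [0.7, 0.2, -0.7]
grip_width: 0.0
grip_force: 0.0
[{'box': [250.8, 203.4, 307.1, 250.9], 'p': 0.75}, {'box': [339.3, 133.0, 352.5, 142.3], 'p': 0.31}]
[{'box': [192.1, 185.8, 217.6, 217.5], 'p': 0.53}]
```

Run:
```python
from h import *
b=snapshot('scene')[180:300,200:360]
cv2.imwrite('pics/p2.png',cv2.resize(b,None,fx=4,fy=4,interpolation=cv2.INTER_CUBIC)[:,:,::-1])
```

```text
(no output)
```

View pics/p2.png

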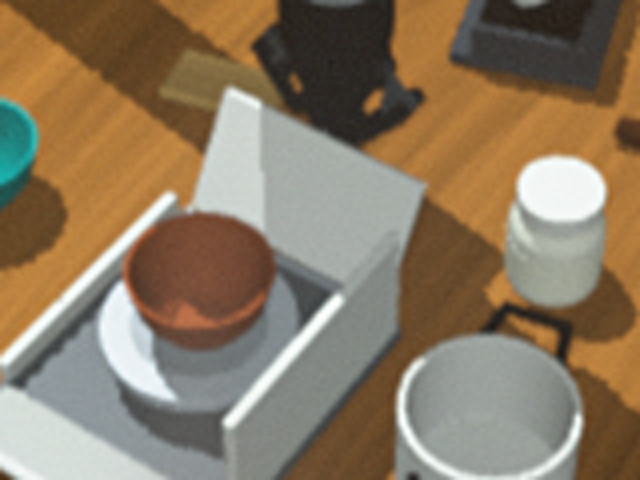

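```bash
python3 -m handwheel '[{"linear":[-0.008,0,-0.008],"yaw":0},{"linear":[-0.016,0,-0.013],"yaw":0},{"linear":[-0.024,0,-0.016],"yaw":0},{"linear":[-0.032,0,-0.018],"yaw":0},{"linear":[-0.040,0,-0.018],"yaw":0},{"linear":[-0.047,0,-0.018],"yaw":0},{"linear":[-0.051,0,-0.018],"yaw":0},{"linear":[-0.051,0,-0.018],"yaw":0}]'
```

```text
time: 4.55
eef_pos: [533.7, -94.5, 248.4]
tcp_rot: [[0.026, 1.0, 0.002], [1.0, -0.026, 0.004], [0.004, 0.002, -1.0]]
wrist_force: [-2.1, 7.8, 9.3]
grip_width: -0.0
grip_force: 3.9
```

```bash
python3 -m handwheel '[{"linear":[-0.003,0,0],"yaw":0},{"linear":[-0.003,0,0],"yaw":0}]';python3 - <<'E'
from h import *
a=snapshot('top')[150:260,260:430];b=snapshot('scene')[180:330,170:370]
cv2.imwrite('pics/p3.png',np.vstack([cv2.resize(a,(600,388)),cv2.resize(b,(600,450))])[:,:,::-1][:838:,:][::1])
cv2.imwrite('pics/p3.png',np.hstack([cv2.resize(a,(400,300)),cv2.resize(b,(400,300))])[:,:,::-1])
E
```

```text
time: 4.75
eef_pos: [533.7, -95.5, 248.5]
tcp_rot: [[0.024, 1.0, 0.002], [1.0, -0.024, 0.01], [0.01, 0.002, -1.0]]
wrist_force: [-1.7, 15.5, 10.1]
grip_width: -0.2
grip_force: 6.8
```

View pics/p3.png

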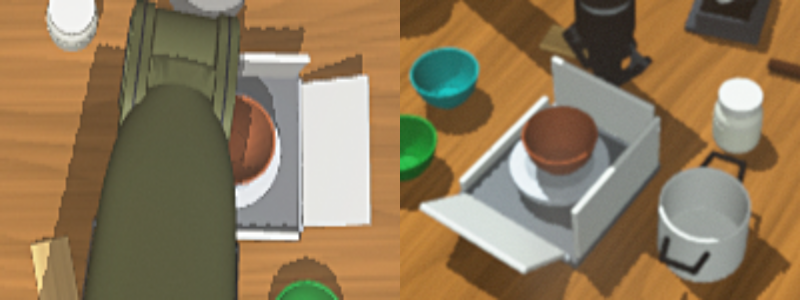

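Left wing is against its stop, with force rising steeply and the panel vertical in the scene view. On to the right wing.

```bash
python3 -m handwheel '[{"linear":[0.025,0,0],"yaw":0},{"linear":[0.025,0,-0.045],"yaw":0},{"linear":[0.0,0,-0.085],"yaw":0},{"linear":[-0.05,0,-0.085],"yaw":0},{"linear":[-0.1,0,-0.085],"yaw":0},{"linear":[-0.15,0,-0.085],"yaw":0},{"linear":[-0.2,0,-0.085],"yaw":0},{"linear":[-0.25,0,-0.085],"yaw":0},{"linear":[-0.3,0,-0.085],"yaw":0},{"linear":[-0.315,0,-0.085],"yaw":0}]'; python3 -m handwheel '[{"linear":[0,0,0.045],"yaw":0},{"linear":[0,0,0.09],"yaw":0},{"linear":[0,0,0.135],"yaw":0},{"linear":[0,0,0.135],"yaw":0}]'
```

```text
time: 5.85
eef_pos: [524.2, -418.4, 331.6]
tcp_rot: [[0.031, 1.0, 0.0], [1.0, -0.031, -0.003], [-0.003, 0.001, -1.0]]
wrist_force: [0.2, 0.2, -0.1]
grip_width: -0.3
grip_force: 0.0
time: 6.25
eef_pos: [521.9, -410.4, 190.2]
tcp_rot: [[0.026, 1.0, -0.011], [1.0, -0.026, 0.008], [0.008, -0.012, -1.0]]
wrist_force: [-1.1, 1.2, -0.9]
grip_width: -0.1
grip_force: 0.0
```

```bash
python3 -m handwheel '[{"linear":[0.012,0,-0.010],"yaw":0},{"linear":[0.022,0,-0.018],"yaw":0},{"linear":[0.030,0,-0.027],"yaw":0},{"linear":[0.038,0,-0.035],"yaw":0},{"linear":[0.047,0,-0.043],"yaw":0},{"linear":[0.056,0,-0.050],"yaw":0},{"linear":[0.065,0,-0.054],"yaw":0},{"linear":[0.074,0,-0.057],"yaw":0},{"linear":[0.083,0,-0.058],"yaw":0},{"linear":[0.091,0,-0.058],"yaw":0}]'; python3 -m handwheel '[{"linear":[0.003,0,0],"yaw":0},{"linear":[0.005,0,0],"yaw":0},{"linear":[0.005,0,0],"yaw":0}]'
```

```text
time: 7.25
eef_pos: [527.2, -320.4, 254.6]
tcp_rot: [[0.025, 1.0, -0.002], [1.0, -0.025, 0.002], [0.001, -0.002, -1.0]]
wrist_force: [0.5, -1.6, 0.9]
grip_width: -0.0
grip_force: 0.7
time: 7.55
eef_pos: [527.4, -316.1, 254.4]
tcp_rot: [[0.025, 1.0, -0.002], [1.0, -0.025, 0.002], [0.002, -0.002, -1.0]]
wrist_force: [0.2, -0.3, -0.9]
grip_width: -0.2
grip_force: 0.0
```

```bash
for i in 1 ; do python3 -m handwheel '[{"linear":[0.002,0,0],"yaw":0},{"linear":[0.003,0,0],"yaw":0},{"linear":[0.003,0,0],"yaw":0}]'; done; python3 -m handwheel '[{"linear":[0.002,0,0],"yaw":0},{"linear":[0.003,0,0],"yaw":0},{"linear":[0.003,0,0],"yaw":0}]'
```

```text
time: 7.85
eef_pos: [527.6, -313.7, 254.8]
tcp_rot: [[0.026, 1.0, -0.001], [1.0, -0.026, 0.0], [0.0, -0.001, -1.0]]
wrist_force: [-0.9, -0.9, -0.4]
grip_width: 0.2
grip_force: 0.2
time: 8.15
eef_pos: [527.8, -312.6, 255.0]
tcp_rot: [[0.027, 1.0, -0.001], [1.0, -0.027, -0.006], [-0.006, -0.001, -1.0]]
wrist_force: [-1.2, -8.8, -4.5]
grip_width: -0.3
grip_force: 4.1
```

```bash
python3 -m handwheel '[{"linear":[0.002,0,0],"yaw":0},{"linear":[0.002,0,0],"yaw":0}]'; python3 -m handwheel '[{"linear":[-0.02,0,0],"yaw":0},{"linear":[-0.025,0,-0.04],"yaw":0},{"linear":[-0.025,0,-0.08],"yaw":0},{"linear":[-0.025,0,-0.08],"yaw":0}]'
```

```text
time: 8.35
eef_pos: [527.8, -311.9, 255.1]
tcp_rot: [[0.028, 1.0, -0.001], [1.0, -0.028, -0.01], [-0.01, -0.001, -1.0]]
wrist_force: [-2.3, -13.2, -4.8]
grip_width: -0.1
grip_force: 6.5
time: 8.75
eef_pos: [529.1, -335.6, 341.5]
tcp_rot: [[0.026, 1.0, 0.01], [1.0, -0.026, -0.005], [-0.005, 0.01, -1.0]]
wrist_force: [0.7, 0.2, 0.6]
grip_width: 0.1
grip_force: 0.0
```

```bash
python3 -m handwheel '[{"linear":[0.5,0.007,0],"yaw":-85},{"linear":[0.5,0.007,0],"yaw":-85},{"linear":[0.5,0.007,0],"yaw":-85},{"linear":[0.5,0.007,0],"yaw":-85},{"linear":[0.5,0.007,0],"yaw":-85},{"linear":[0.5,0.007,0],"yaw":-85},{"linear":[0.5,0.007,0],"yaw":-85},{"linear":[0.5,0.007,0],"yaw":-85},{"linear":[0.5,0.007,0],"yaw":-85},{"linear":[0.5,0.007,0],"yaw":-85}]'; python3 -m handwheel '[{"linear":[0.04,0.0,0],"yaw":-21.7},{"linear":[0.04,0.0,0],"yaw":-21.7},{"linear":[0.04,0,0],"yaw":-21.7},{"linear":[0.04,0,0],"yaw":-21.7}]'
python3 - <<'E'
from h import *
a=snapshot('wrist');k=get_calibration('wrist');b=snapshot('top')[150:260,260:430]
print(k,sense()['eef_pos'])
cv2.imwrite('pics/w0.png',a[:,:,::-1]);np.save('w0.npy',a)
cv2.imwrite('pics/p4.png',np.hstack([cv2.resize(a,(480,360)),cv2.resize(b,(320,360))])[:,:,::-1])
E
```

```text
time: 9.75
eef_pos: [547.0, 167.9, 335.1]
tcp_rot: [[-0.994, 0.107, -0.0], [0.107, 0.994, 0.001], [0.0, 0.001, -1.0]]
wrist_force: [0.2, -0.2, -0.9]
grip_width: -0.1
grip_force: 0.0
time: 10.15
eef_pos: [507.3, 170.7, 335.0]
tcp_rot: [[-0.965, -0.263, -0.001], [-0.263, 0.965, 0.001], [0.0, 0.001, -1.0]]
wrist_force: [-0.0, 0.3, 0.3]
grip_width: -0.4
grip_force: 0.0
{'vfov': 71.48426705619526, 'cx': 280.88854571652456, 'cy': 212.8947199004284, 'rvec': array([-1.79687273, -2.34844828, -0.32759684]), 'tvec': array([ -33.45423582, -530.16835978,  165.0007018 ])} [507.61608041 170.34457108 335.09086781]
```

View pics/p4.png

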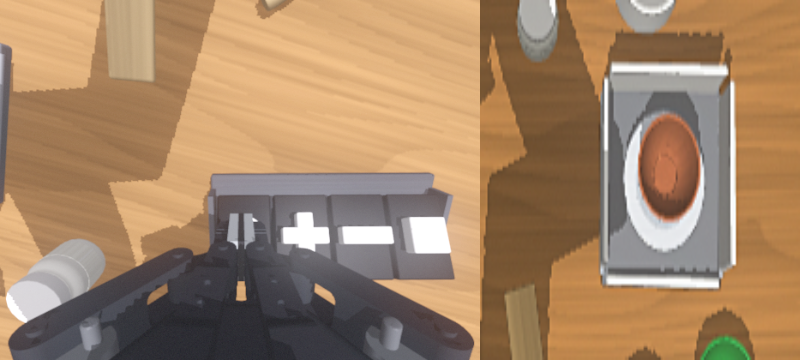

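Run:
```python
from h import *
from scipy.optimize import least_squares as LS
a=np.load('w0.npy')
m=((a.min(2)>185)).astype(np.uint8);m[:230]=0;m[320:]=0;m[:,:325]=0
n,l,st,ce=cv2.connectedComponentsWithStats(m)
i=[j for j in range(1,n) if st[j,4]>200];i.sort(key=lambda j:ce[j,0])
for j in i:print(st[j],ce[j].round(1))
tk=ce[i][:2] # plus, bar
print(W([[0,-96+64*i,65] for i in range(4)],535.7,282.4,.265).round(1))
for z in(60,65,71):
    def q(p):return (proj('wrist',W([[0,-32,z],[0,32,z]],*p))-tk).ravel()
    o=LS(q,[536,282,.265]);print(z,o.x.round(3),o.fun.round(1),W([[0,-96+64*i,z] for i in range(4)],*o.x).round(1).tolist())
```

```text
[ 330  247   55   46 1516] [356.5 271.4]
[ 399  264   61   21 1233] [428.6 274. ]
[ 477  253   49   43 1829] [500.9 274.1]
[[560.8 189.8  65. ]
 [544.1 251.5  65. ]
 [527.3 313.3  65. ]
 [510.6 375.   65. ]]
60 [5.35279e+02 2.86074e+02 2.29000e-01] [ 1.5  0.2 -1.5 -0.3] [[557.1, 192.6, 60.0], [542.6, 254.9, 60.0], [528.0, 317.2, 60.0], [513.4, 379.6, 60.0]]
65 [5.33351e+02 2.83365e+02 2.27000e-01] [ 0.7  0.1 -0.8 -0.1] [[554.9, 189.8, 65.0], [540.5, 252.2, 65.0], [526.2, 314.5, 65.0], [511.8, 376.9, 65.0]]
71 [5.31039e+02 2.80115e+02 2.23000e-01] [-0.1 -0.   0.1  0. ] [[552.3, 186.5, 71.0], [538.1, 248.9, 71.0], [523.9, 311.3, 71.0], [509.8, 373.7, 71.0]]
```

```bash
python3 -m handwheel '[{"linear":[-0.0286,0.0054,0.03],"yaw":0},{"linear":[-0.0286,0.0054,0.06],"yaw":0},{"linear":[-0.0286,0.0054,0.074],"yaw":0},{"linear":[-0.0286,0.0054,0.074],"yaw":0}]'; python3 -m handwheel '[{"linear":[-0.005,0,0.00866],"yaw":0},{"linear":[-0.009,0,0.0156],"yaw":0},{"linear":[-0.0105,0,0.0182],"yaw":0},{"linear":[-0.0115,0,0.02],"yaw":0},{"linear":[-0.0115,0,0.02],"yaw":0}]'
```

```text
time: 10.65
eef_pos: [532.8, 182.5, 258.6]
tcp_rot: [[-0.965, -0.261, -0.005], [-0.261, 0.965, -0.001], [0.005, 0.0, -1.0]]
wrist_force: [-1.0, -0.2, 0.4]
grip_width: 0.3
grip_force: 0.0
time: 11.15
eef_pos: [545.0, 186.2, 241.5]
tcp_rot: [[-0.965, -0.263, 0.001], [-0.263, 0.965, 0.0], [-0.001, -0.0, -1.0]]
wrist_force: [0.0, -0.3, 2.0]
grip_width: 0.3
grip_force: 0.5
```

```bash
python3 -m handwheel '[{"linear":[-0.001,0,0.0017],"yaw":0},{"linear":[-0.0015,0,0.0026],"yaw":0},{"linear":[-0.0015,0,0.0026],"yaw":0}]'; python3 -m handwheel '[{"linear":[-0.001,0,0.0017],"yaw":0},{"linear":[-0.001,0,0.0017],"yaw":0}]'
```

```text
time: 11.45
eef_pos: [546.4, 186.6, 239.0]
tcp_rot: [[-0.965, -0.263, 0.001], [-0.263, 0.965, 0.0], [-0.001, -0.0, -1.0]]
wrist_force: [-0.3, -0.1, 2.2]
grip_width: -0.1
grip_force: 1.2
time: 11.65
eef_pos: [547.4, 186.9, 237.1]
tcp_rot: [[-0.965, -0.263, 0.001], [-0.263, 0.965, 0.0], [-0.001, 0.0, -1.0]]
wrist_force: [-0.3, 0.3, 3.3]
grip_width: -0.4
grip_force: 1.7
```

```bash
python3 -m handwheel '[{"linear":[-0.001,0,0.0017],"yaw":0},{"linear":[-0.001,0,0.0017],"yaw":0}]'; python3 -m handwheel '[{"linear":[-0.0008,0,0.0013],"yaw":0},{"linear":[-0.0008,0,0.0013],"yaw":0}]'
```

```text
time: 11.85
eef_pos: [548.3, 187.2, 235.4]
tcp_rot: [[-0.965, -0.263, 0.001], [-0.263, 0.965, 0.0], [-0.001, 0.0, -1.0]]
wrist_force: [-0.3, -0.5, 5.2]
grip_width: -0.0
grip_force: 2.2
time: 12.05
eef_pos: [548.6, 187.2, 235.1]
tcp_rot: [[-0.965, -0.263, 0.0], [-0.263, 0.965, 0.0], [-0.0, 0.0, -1.0]]
wrist_force: [-3.7, -2.3, 11.3]
grip_width: -0.1
grip_force: 6.2
```

```bash
python3 -m handwheel '[{"linear":[-0.0008,0,0.0013],"yaw":0},{"linear":[-0.0008,0,0.0013],"yaw":0}]'
```

```text
time: 12.25
eef_pos: [548.8, 187.3, 234.8]
tcp_rot: [[-0.965, -0.263, -0.001], [-0.263, 0.965, -0.0], [0.001, 0.0, -1.0]]
wrist_force: [-7.6, -2.2, 20.2]
grip_width: -0.0
grip_force: 10.5
```

Round key bottomed: the force rose steeply at the expected 7 mm depth. I let it up, shift along the row and press plus.

```bash
python3 -m handwheel '[{"linear":[0.003,0,-0.0052],"yaw":0},{"linear":[0.010,0,-0.0173],"yaw":0},{"linear":[0.018,0,-0.031],"yaw":0},{"linear":[0.017,0.032,-0.031],"yaw":0},{"linear":[0.017,0.064,-0.031],"yaw":0},{"linear":[0.017,0.064,-0.031],"yaw":0},{"linear":[0.010,0.064,-0.019],"yaw":0},{"linear":[0.003,0.064,-0.0069],"yaw":0},{"linear":[0.0015,0.064,-0.0043],"yaw":0},{"linear":[0.0015,0.064,-0.0043],"yaw":0}]'; python3 -m handwheel '[{"linear":[-0.0005,0,0.0009],"yaw":0},{"linear":[-0.0008,0,0.0014],"yaw":0},{"linear":[-0.0008,0,0.0014],"yaw":0}]'
```

```text
time: 13.25
eef_pos: [531.9, 248.4, 236.2]
tcp_rot: [[-0.965, -0.262, -0.001], [-0.262, 0.965, 0.0], [0.001, 0.001, -1.0]]
wrist_force: [-0.8, 0.9, 4.3]
grip_width: 0.2
grip_force: 2.1
time: 13.55
eef_pos: [532.1, 248.6, 235.7]
tcp_rot: [[-0.965, -0.262, -0.001], [-0.262, 0.965, 0.0], [0.001, 0.0, -1.0]]
wrist_force: [-1.8, 0.4, 6.2]
grip_width: 0.1
grip_force: 2.9
```

```bash
python3 -m handwheel '[{"linear":[-0.0006,0,0.001],"yaw":0},{"linear":[-0.0008,0,0.0013],"yaw":0},{"linear":[-0.0008,0,0.0013],"yaw":0}]'
```

```text
time: 13.85
eef_pos: [532.4, 248.6, 235.4]
tcp_rot: [[-0.965, -0.262, -0.001], [-0.262, 0.965, -0.0], [0.001, 0.0, -1.0]]
wrist_force: [-5.4, -1.0, 12.2]
grip_width: 0.1
grip_force: 7.0
```

```bash
python3 -m handwheel '[{"linear":[0.003,0,-0.0052],"yaw":0},{"linear":[0.010,0,-0.0173],"yaw":0},{"linear":[0.018,0,-0.031],"yaw":0},{"linear":[0.017,0.032,-0.031],"yaw":0},{"linear":[0.017,0.064,-0.031],"yaw":0},{"linear":[0.017,0.064,-0.031],"yaw":0},{"linear":[0.010,0.064,-0.019],"yaw":0},{"linear":[0.0045,0.064,-0.0095],"yaw":0},{"linear":[0.0015,0.064,-0.0043],"yaw":0},{"linear":[-0.0005,0.064,-0.0009],"yaw":0}]'; python3 -m handwheel '[{"linear":[-0.0005,0,0.0008],"yaw":0},{"linear":[-0.0005,0,0.0008],"yaw":0}]'
```

```text
time: 14.85
eef_pos: [516.4, 310.2, 235.3]
tcp_rot: [[-0.965, -0.261, -0.003], [-0.261, 0.965, -0.001], [0.003, 0.0, -1.0]]
wrist_force: [-10.5, -4.7, 30.1]
grip_width: 0.2
grip_force: 15.6
time: 15.05
eef_pos: [516.3, 310.1, 235.7]
tcp_rot: [[-0.965, -0.262, -0.003], [-0.262, 0.965, -0.001], [0.003, 0.0, -1.0]]
wrist_force: [-7.1, -1.4, 16.0]
grip_width: 0.3
grip_force: 8.4
```

```bash
python3 -m handwheel '[{"linear":[0.0003,0,-0.0005],"yaw":0},{"linear":[0.0003,0,-0.0005],"yaw":0},{"linear":[0.0003,0,-0.0005],"yaw":0},{"linear":[0.0003,0,-0.0005],"yaw":0},{"linear":[0.0003,0,-0.0005],"yaw":0},{"linear":[0.0003,0,-0.0005],"yaw":0},{"linear":[0.0003,0,-0.0005],"yaw":0}]'; python3 -m handwheel '[{"linear":[0.005,0,-0.00866],"yaw":0},{"linear":[0.02,0,-0.035],"yaw":0},{"linear":[0.02,0,-0.08],"yaw":0},{"linear":[0.02,0,-0.12],"yaw":0},{"linear":[0.02,0,-0.12],"yaw":0},{"linear":[0.02,0,-0.12],"yaw":0}]'
python3 - <<'E'
from h import *
a=snapshot('wrist');b=snapshot('scene')[110:340,140:440]
cv2.imwrite('pics/p5.png',np.hstack([cv2.resize(a,(380,380)),cv2.resize(b,(420,380))])[:,:,::-1])
E
```

```text
time: 15.75
eef_pos: [516.2, 310.1, 235.8]
tcp_rot: [[-0.965, -0.262, -0.002], [-0.262, 0.965, -0.0], [0.002, 0.0, -1.0]]
wrist_force: [-5.6, -0.9, 13.1]
grip_width: -0.4
grip_force: 6.8
time: 16.35
eef_pos: [498.0, 305.6, 355.6]
tcp_rot: [[-0.965, -0.262, 0.002], [-0.262, 0.965, 0.001], [-0.002, 0.0, -1.0]]
wrist_force: [0.1, -0.1, -0.7]
grip_width: -0.0
grip_force: 0.0
```

View pics/p5.png

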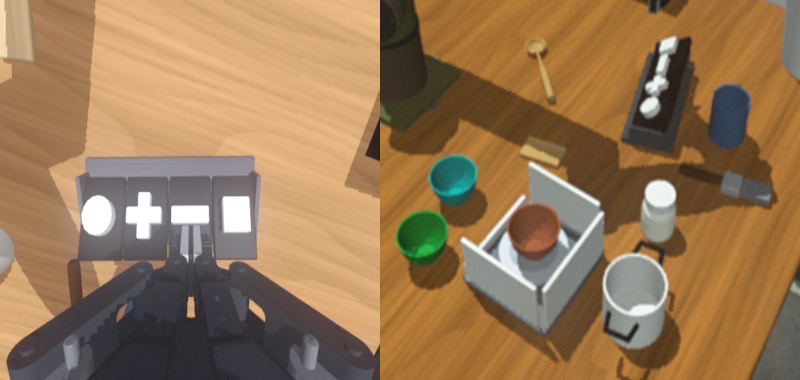

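Both wings stand upright, all four keys are up, and the loose things are where they were. I'm handing the job in.

```bash
python3 -c "from station import *;print(job_done())"
```

```text
the job is handed in; nothing more can be done
None
```

I pushed both wings upright and then pressed the round, plus and bar keys fully down in that order, holding the bar about a second; the square key and loose items looked undisturbed in the last picture, and I handed the job in at about 16 s.

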